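Grip the tube rack in the mixer deck's ratchet clamp

TASK

One of the two ratchet clamps on the mixer deck holds the white tube rack, the other the blue slide box: by its green trigger bar alone, squeeze and let out the rack's clamp until its pad meets the rack, then squeeze on until the sprung pad is pressed about 6 mm back into its jaw (over 10 mm would crush the rack). Finish while still holding the trigger squeezed like that, with the rack gripped upright. Do not touch the jaws, pads or loads with the arm, and leave the other clamp, the slide box, the bowl and the bottle alone.

Things in the scene. Friction and masses are not known exactly. Their poses are not given: they have to be found in the camera images.
- deck: Grey steel deck, 380 x 330 x 15 mm, bolted down, with two identical ratchet clamps: left at deck y = +85 mm, right at y = -85 mm. Origin at table height, midway between the two trigger hinges; x points along the clamps, away from the robot, from handles to end stops; y left, z up. It reaches from x = -115 to +265 mm; nothing on it is over 150 mm high.
- left_hinge (a point): Hinge of the left trigger, at deck x = 0, z = 65 mm, between two aluminium side plates (44 mm over the outside, top at z = 75 mm). An upright fixed black handle post, 24 mm thick, top at z = 147 mm, stands at deck x = -85 mm in the same line.
- left_bar (a point): Centre of the green cross-bar on the left trigger: round, 16 mm thick, 30 mm long along deck y, to be pinched over its ends or pushed. It is 85 mm from the hinge, on a 12 mm thick dark lever. Let out, the lever leans 0.25 rad away from the robot (bar at deck x = +21, z = 147 mm); squeezing draws it to the black handle, nearer the robot.
- left_trigger (a joint): Angle of the left trigger, rad: 0 let out (sprung back there), 0.25 upright, 0.5 fully squeezed (bar at deck x = -21 mm). Ratchet: 28 mm of jaw per rad once a tooth is caught, teeth 8 mm apart: each full squeeze and let-out moves the jaw 8 mm (the first 6 to 14). Pull: 2 to 4 N, plus 0.5 N per mm of pad spring. A pinched bar turns and slips in the fingers: 2 to 4 N more, up to 10 mm lag.
- left_jaw (a joint): Travel of the left jaw (aluminium block 30 x 50 x 64 mm) towards the end stop, m, 0 to 0.07; its front face is at deck x = 90 mm + travel. A 4 N brake keeps it where it is when the trigger is let out, so at most about 2.7 mm of pad spring stays pressed by itself.
- left_pad (a joint): How far the left clamp's sprung pad is pressed back into its jaw on two brass rods, m: 0 free, 0.018 at its stop, 1.5 N per mm. A good grip is 0.006; over 0.010 crushes the load. Free, the pad's back stands 28 mm ahead of the jaw's front face; that visible gap shrinks as it is pressed in.
- left_pad_face (a point): Centre of the front (black rubber) face of the left clamp's pad, 70 mm wide, 45 mm high, pad 10 mm thick; it faces the load, towards the end stop.
- left_stop (a point): Centre of the face of the left clamp's fixed aluminium end stop (110 mm wide, 55 mm high), at deck x = 228 mm, facing the pad; the load is pressed against it.
- right_hinge (a point): Hinge of the right trigger, at deck x = 0, z = 65 mm, between two aluminium side plates (44 mm over the outside, top at z = 75 mm). An upright fixed black handle post, 24 mm thick, top at z = 147 mm, stands at deck x = -85 mm in the same line.
- right_bar (a point): Centre of the green cross-bar on the right trigger: round, 16 mm thick, 30 mm long along deck y, to be pinched over its ends or pushed. It is 85 mm from the hinge, on a 12 mm thick dark lever. Let out, the lever leans 0.25 rad away from the robot (bar at deck x = +21, z = 147 mm); squeezing draws it to the black handle, nearer the robot.
- right_trigger (a joint): Angle of the right trigger, rad: 0 let out (sprung back there), 0.25 upright, 0.5 fully squeezed (bar at deck x = -21 mm). Ratchet: 28 mm of jaw per rad once a tooth is caught, teeth 8 mm apart: each full squeeze and let-out moves the jaw 8 mm (the first 6 to 14). Pull: 2 to 4 N, plus 0.5 N per mm of pad spring. A pinched bar turns and slips in the fingers: 2 to 4 N more, up to 10 mm lag.
- right_jaw (a joint): Travel of the right jaw (aluminium block 30 x 50 x 64 mm) towards the end stop, m, 0 to 0.07; its front face is at deck x = 90 mm + travel. A 4 N brake keeps it where it is when the trigger is let out, so at most about 2.7 mm of pad spring stays pressed by itself.
- right_pad (a joint): How far the right clamp's sprung pad is pressed back into its jaw on two brass rods, m: 0 free, 0.018 at its stop, 1.5 N per mm. A good grip is 0.006; over 0.010 crushes the load. Free, the pad's back stands 28 mm ahead of the jaw's front face; that visible gap shrinks as it is pressed in.
- right_pad_face (a point): Centre of the front (black rubber) face of the right clamp's pad, 70 mm wide, 45 mm high, pad 10 mm thick; it faces the load, towards the end stop.
- right_stop (a point): Centre of the face of the right clamp's fixed aluminium end stop (110 mm wide, 55 mm high), at deck x = 228 mm, facing the pad; the load is pressed against it.
- tube_rack: Loose white tube rack, 56 (along the clamp) x 100 x 60 mm, with three rows of five clear sample tubes with red and white caps, 94 mm high in all, about 0.35 kg. Origin at the centre of its underside, on the deck, in the left or the right clamp; it can slide a few mm before it meets the end stop. Its x is along the clamp.
- slide_box: Loose flat blue box of glass slides, 56 x 100 x 34 mm, standing in the other clamp. Origin at the centre of its underside. To be left alone.
- steel_bowl: Bystander: steel bowl, 100 mm across, 40 mm high, on the table. Origin at the centre of its underside.
- reagent: Bystander: amber bottle, 44 mm across, 90 mm high, on the table. Origin at the centre of its underside.

How it is judged:
By the outcome, as a careful person would: the job done as asked, in the order asked, and still so for the second after the job is handed in, while the arm keeps its last pose, push and grip.
It also fails if it takes over 54 s, if anything falls off the work surface, if the arm or the gripper's body presses on something with over 40 N, if the wrist force passes 120 N, or if a joint passes its speed limit or range.

ROBOT

A 6-joint arm with a two-finger parallel gripper is mounted at the origin on the work surface. World frame = base frame: x ahead of the robot, y to its left, z up, the work surface at z = 0. Lengths are in m, angles in rad, forces in N, time in s.
With the tool pointing down it reaches from about 0.225 to 0.875 m from the base axis. Payload 3.4 kg.
Tool frame: the origin (TCP) lies at the very end of the fingers, on their centre line; the grasp point (between the pads) lies 19 mm behind it; z points along the fingers, y is the direction in which the jaws open and shut (so a half turn about z gives the same grasp; the last joint's range is limited). The gripper opens to 85 mm and grips with 20 to 120 N. Pads are 22 mm wide; open, the fingers measure 114 mm over their backs; the gripper's body (76 mm by 85 mm) begins 54 mm behind the grasp point. The pads swing forward as they close: fully open they stand 13 mm farther back than shut.
Start: joints at [1.045, 0.276, 1.505, -0, 1.361, -0.121], TCP at [0.226, 0.529, 0.231] pointing down, gripper open.
Joint ranges: [-2.89, 2.89], [-0.75, 2.08], [0.22, 2.7], [-1.18, 4.32], [0.11, 2.71], [-2.7, 2.7]. Speed limits (rad/s): [2.57, 2.57, 3.14, 3.14, 3.14, 3.14].

INTERFACE

Orientations are given as a unit quaternion [w, x, y, z].
In Python, from rig import manip, eyes gives the robot as it stands. The module is installed in compiled form; this text tells all that it offers.
- The arm moves only by the tool servo_tool, never from a script. Its argument "deltas" is one flat list of numbers, 6 for each row, row after row: the shift along the tool's x, y, z in cm, then the turn, a rotation vector about the tool's x, y, z in degrees. A call has 1 to 20 rows; each row shifts and turns the pose as measured when the row begins, along the tool's axes as they then stand; what a row does not reach is not made up. A row lasts 1/10 s, in which the tool goes at most 50 mm and 8.59 degrees, less where a joint would pass 70% of its speed; a pose out of reach is approached as far as the arm can. A call with a gripper value outside its range is refused whole. "jaw" is the finger opening in cm, from 0 to 8.54, set as the call begins (left out, the last holds). The fingers move at their own pace and stop on an object; "grip_force" is the grip in N (left out, the last holds). Time passes only in rows, so rows that do not move let the fingers close. It gives the time, the measured TCP pose, the force and the opening at its end, in the units of the state.
- manip.get_state(): the state, without advancing time (a new reading comes with each control period).
- eyes.get_image(name): name is "scene" or "top" or "wrist"; returns (picture, depth): 420x560x3 uint8, red, green, blue; 420x560 float32, m along the optical axis (not along the pixel's ray), 0 where there is no reading.
- eyes.get_calibration(name): a dict with "camera_matrix" (3x3 intrinsics, pixels), "rvec" (rotation vector, rad) and "tvec" (3), from world to camera coordinates, as OpenCV has them. Camera axes: x right, y down, z forward; pixel columns grow to the right and rows downward; lengths in m; the calibration is good to about 2 mm. The wrist camera is an equidistant fisheye: a pixel r from the principal point sees the ray r / f radians off the axis. A picture is of the moment at which its call begins: read the wrist's pose just before it. get_calibration takes no time and is no camera call; for the wrist camera it gives the pose at the moment of the call.
- manip.sign_off(): hands the job in, once; it reports no verdict.
The state is a dict: "clock": time; "qpos": joint angles; "qd": joint speeds; "effort": joint torques, N m; "position": TCP position; "ee_rot": TCP orientation; "contact_force": force on the tool from outside, world axes, zero at the start; "moment": the same for the moment, N m; "width": finger opening in m.
Only numpy, scipy, OpenCV 4.12 (cv2) and the standard library are available. Lean on these libraries where they do the work, as an engineer would, in place of code of your own. Each camera call takes 0.05 s, during which the arm holds its last target.

## Working session

There is one attempt and no reset: what is moved stays moved. The work goes in short steps, Python scripts to look and compute and a tool call to move; the robot and the scene stay as the last step left them, time stands still between calls to the robot, and variables do not carry over. Pictures are saved under pics/ and viewed, and the job is handed in when it is done.

Besides the shell and the picture viewer there is one more tool, called after "Request:" by a JSON object that holds its "name" and its "arguments". servo_tool: Moves the arm, as the interface text tells. Its arguments: {"type":"object","properties":{"deltas":{"type":"array","items":{"type":"number"}},"jaw":{"type":"number"},"grip_force":{"type":"number"}},"required":["deltas"]}

```bash
mkdir -p pics
cat > h.py <<'E'
from rig import manip, eyes
import numpy as np, cv2
def snap(n,f):
    im,d=eyes.get_image(n); cv2.imwrite('pics/'+f+'.png',im[:,:,::-1]); np.save('pics/'+f+'.npy',d); return im,d
def cal(n):
    c=eyes.get_calibration(n); K=np.array(c['camera_matrix'],float); R=cv2.Rodrigues(np.array(c['rvec'],float))[0]; t=np.array(c['tvec'],float).ravel(); return K,R,t
def pts(n,d):
    K,R,t=cal(n); v,u=np.mgrid[:d.shape[0],:d.shape[1]]
    P=np.stack([(u-K[0,2])/K[0,0]*d,(v-K[1,2])/K[1,1]*d,d],-1)
    return (P-t)@R
def st():
    s=manip.get_state(); print({k:np.round(s[k],3).tolist() for k in ('clock','position','ee_rot','contact_force','width','qpos')}); return s
E
python3 - <<'E'
from h import *
st()
for n in('scene','top'):
    im,d=snap(n,n+'0'); K,R,t=cal(n); print(n,-R.T@t,K.tolist())
E
```

```text
{'clock': 0.0, 'position': [0.226, 0.528, 0.23], 'ee_rot': [-0.0, 0.201, 0.98, -0.001], 'contact_force': [-0.453, -0.113, 0.097], 'width': 0.086, 'qpos': [1.045, 0.277, 1.506, 0.0, 1.361, -0.121]}
scene [ 1.21997191 -0.11017101  1.0441688 ] [[454.3615790530176, 0.0, 269.89048053687964], [0.0, 454.3615790530176, 206.94317096785386], [0.0, 0.0, 1.0]]
top [0.42809562 0.00257253 1.23092531] [[455.0817119493843, 0.0, 284.9300690637066], [0.0, 455.0817119493843, 216.40902551467076], [0.0, 0.0, 1.0]]
```

View pics/scene0.png

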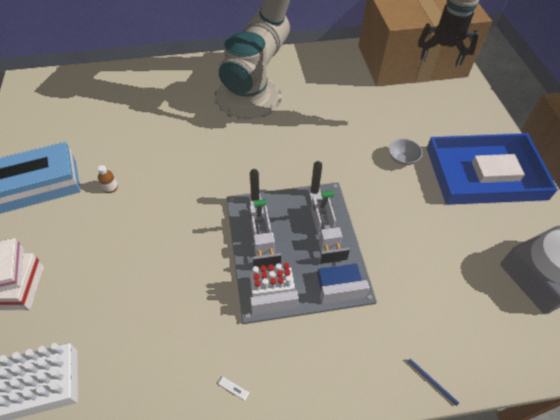

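View pics/top0.png

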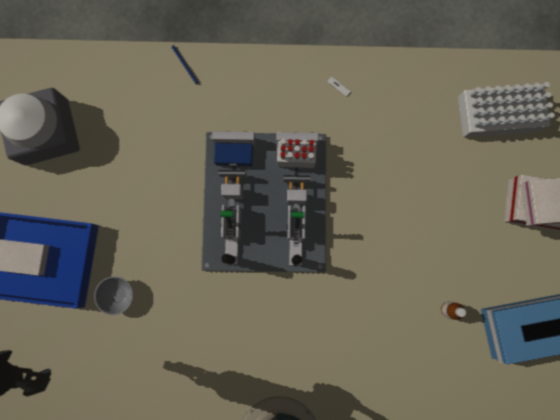

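The tube rack, with its red and white caps, is in the right clamp: top view around (297,150), scene view around (273,278). The slide box is in the left clamp, at top (233,153). Next I'll measure the positions.

Run:
```python
from h import *
for n in('scene','top'):
    im=cv2.imread(f'pics/{n}0.png')[:,:,::-1].astype(int); d=np.load(f'pics/{n}0.npy'); P=pts(n,d)
    m=((im[...,1]>im[...,0]+40)&(im[...,1]>im[...,2]+30)).astype(np.uint8)
    k,l,s,c=cv2.connectedComponentsWithStats(m)
    for i in range(1,k):
        if s[i,4]>8:
            q=P[l==i]; print(n,s[i],c[i].round(1),np.median(q,0).round(4),q.min(0).round(4),q.max(0).round(4))
    # handle tops: black, height ~.147
    g=(im.max(2)<60)&(abs(P[...,2]-.147)<.006)&(abs(P[...,0]-.4)<.2)&(abs(P[...,1])<.25)
    k,l,s,c=cv2.connectedComponentsWithStats(g.astype(np.uint8))
    for i in range(1,k):
        if s[i,4]>8: print(n,'handle',s[i],P[l==i].mean(0).round(4))
    dk=(abs(P[...,2]-.015)<.005)&(im.max(2)<120)&(abs(P[...,1])<.3)&(abs(P[...,0]-.5)<.3)
    k,l,s,c=cv2.connectedComponentsWithStats(dk.astype(np.uint8)); i=1+s[1:,4].argmax()
    r=cv2.minAreaRect((P[l==i][:,:2]*1000).astype(np.float32)); print(n,'deck',r, cv2.boxPoints(r).round(1).tolist())
```

```text
scene [322 191  12   6  63] [327.5 193.4] [0.5672 0.1347 0.1531] [0.5593 0.1204 0.1457] [0.5709 0.1489 0.158 ]
scene [254 199  12   7  67] [259.4 202.2] [ 0.5681 -0.036   0.1534] [ 0.5598 -0.0489  0.1448] [ 0.5739 -0.0212  0.159 ]
scene deck ((599.6270751953125, 82.47345733642578), (375.99365234375, 183.5370635986328), 12.49653434753418) [[396.20001220703125, 131.39999389648438], [435.8999938964844, -47.79999923706055], [803.0, 33.599998474121094], [763.2999877929688, 212.6999969482422]]
top [221 211  12   5  54] [226.3 213. ] [0.5651 0.1372 0.1537] [0.5599 0.1231 0.1488] [0.5708 0.1499 0.1576]
top [292 212  12   5  57] [297.2 214. ] [ 0.5659 -0.0319  0.1542] [ 0.4281 -0.0462  0.1478] [0.5718 0.0026 1.2309]
top handle [291 217   9   2  10] [ 0.5589 -0.0275  0.1495]
top handle [221 254   9   9  56] [0.459  0.1373 0.1442]
top handle [292 255   9   9  50] [ 0.459  -0.0325  0.1438]
top deck ((614.6627197265625, 54.850830078125), (370.8140563964844, 328.21923828125), 0.46048974990844727) [[427.8999938964844, 217.5], [430.6000061035156, -110.69999694824219], [801.4000244140625, -107.80000305175781], [798.7000122070312, 220.39999389648438]]
```

Run:
```python
import cv2
a=cv2.imread('pics/scene0.png')[150:325,215:380]; b=cv2.imread('pics/top0.png')[125:280,195:335]
cv2.imwrite('pics/c.png',cv2.hconcat([cv2.resize(a,(400,424)),cv2.resize(b,(383,424))]))
```

```text
(no output)
```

View pics/c.png

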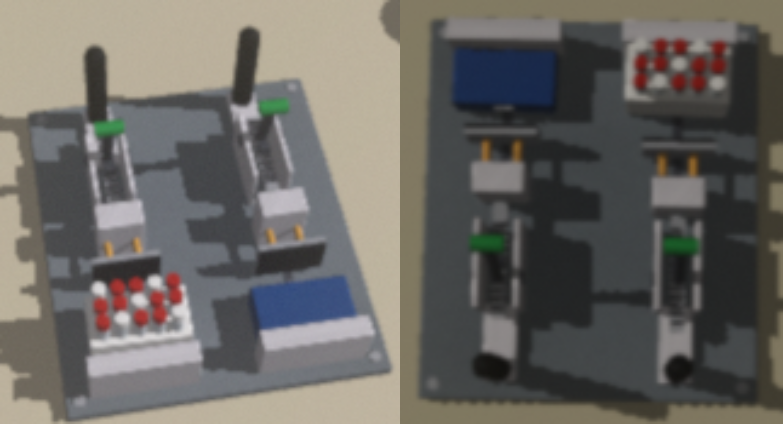

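Run:
```python
from h import *
s=st(); im,d=snap('wrist','w0'); K,R,t=cal('wrist'); 
from scipy.spatial.transform import Rotation as Ro
q=s['ee_rot']; T=Ro.from_quat([q[1],q[2],q[3],q[0]]).as_matrix()
c=-R.T@t; print('cam in tool',T.T@(c-s['position']),'axis in tool',T.T@R[2], 'xaxis',T.T@R[0],K.tolist())
# gap measurement top
im=cv2.imread('pics/top0.png')[:,:,::-1].astype(int); d=np.load('pics/top0.npy'); P=pts('top',d)
for y0 in(-.033,.137):
  m=(abs(P[...,1]-y0)<.012)&(P[...,0]>.58)&(P[...,0]<.8)
  q=P[m]; o=q[:,0].argsort(); 
  for a in np.arange(.59,.80,.004):
    w=(q[:,0]>=a)&(q[:,0]<a+.004)
    if w.any(): print(round(a,3),np.round(np.percentile(q[w,2],[10,50,90]),3),end=';')
  print()
```

```text
{'clock': 0.1, 'position': [0.226, 0.528, 0.231], 'ee_rot': [-0.0, 0.201, 0.98, -0.001], 'contact_force': [0.107, 0.112, 0.307], 'width': 0.085, 'qpos': [1.045, 0.277, 1.506, -0.0, 1.361, -0.121]}
cam in tool [ 0.07723372 -0.00053019 -0.14222658] axis in tool [-2.99501374e-01  4.18625237e-04  9.54095777e-01] xaxis [ 3.15785889e-04  9.99999892e-01 -3.39637688e-04] [[325.19226210127806, 0.0, 283.91101438677015], [0.0, 325.19226210127806, 208.555735165168], [0.0, 0.0, 1.0]]
0.59 [0.015 0.052 0.056];0.594 [0.014 0.051 0.055];0.598 [0.015 0.049 0.056];0.602 [0.015 0.051 0.053];0.606 [0.013 0.053 0.056];0.61 [0.024 0.067 0.078];0.614 [0.077 0.079 0.081];0.618 [0.078 0.08  0.081];0.622 [0.075 0.079 0.082];0.626 [0.079 0.08  0.081];0.63 [0.077 0.079 0.083];0.634 [0.078 0.081 0.083];0.638 [0.077 0.077 0.078];0.642 [0.051 0.051 0.051];0.646 [0.051 0.051 0.051];0.65 [0.012 0.014 0.028];0.654 [0.013 0.015 0.034];0.658 [0.013 0.016 0.018];0.662 [0.014 0.016 0.034];0.666 [0.014 0.041 0.069];0.67 [0.068 0.07  0.072];0.674 [0.068 0.069 0.07 ];0.69 [0.013 0.015 0.018];0.694 [0.012 0.014 0.018];0.698 
[... 1100 characters left out ...]
8];0.674 [0.014 0.016 0.051];0.678 [0.022 0.052 0.07 ];0.682 [0.067 0.071 0.072];0.686 [0.067 0.069 0.072];0.702 [0.012 0.016 0.019];0.706 [0.013 0.015 0.041];0.71 [0.013 0.037 0.045];0.714 [0.029 0.049 0.052];0.718 [0.046 0.048 0.05 ];0.722 [0.046 0.048 0.051];0.726 [0.045 0.049 0.052];0.73 [0.046 0.05  0.051];0.734 [0.046 0.05  0.052];0.738 [0.046 0.051 0.053];0.742 [0.048 0.051 0.052];0.746 [0.046 0.048 0.053];0.75 [0.046 0.048 0.051];0.754 [0.046 0.049 0.052];0.758 [0.048 0.049 0.051];0.762 [0.046 0.048 0.053];0.766 [0.045 0.049 0.059];0.77 [0.043 0.062 0.073];0.774 [0.069 0.071 0.072];0.778 [0.066 0.068 0.073];0.782 [0.068 0.07  0.072];0.786 [0.068 0.071 0.072];0.79 [0.067 0.069 0.072];
```

View pics/w0.png

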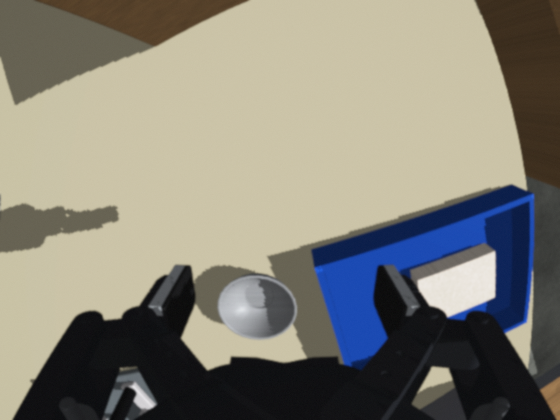

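Request:
{"name": "servo_tool", "arguments": {"deltas": [-3.9,-2.4,0,0,0,0,-3.9,-2.4,0,0,0,0,-3.9,-2.4,0,0,0,0,-3.9,-2.4,0,0,0,0,-3.9,-2.4,0,0,0,0,-3.9,-2.4,0,0,0,0,-3.9,-2.4,0,0,0,0,-3.9,-2.4,0,0,0,0,-3.9,-2.4,0,0,0,0,-3.9,-2.4,0,0,0,0,-3.9,-2.4,0,0,0,0,-3.9,-2.4,0,0,0,0,-3.9,-2.4,0,0,0,0,-3.9,-2.4,0,0,0,0,-3.9,-2.4,0,0,0,0], "jaw": 0}}

```text
clock: 1.65
position: [0.634, -0.0479, 0.2251]
ee_rot: [-0.003, 0.196, 0.981, 0.0]
contact_force: [0.6, 1.3, -0.1]
width: -0.0002
```

Request:
{"name": "servo_tool", "arguments": {"deltas": [0,0,0,0,0,8.25,0,0,0,0,0,8.25,0,0,0,0,0,8.25,0,0,0,0,0,8.25,0,0,0,0,0,8.25,0,0,0,0,0,8.25,0,0,0,0,0,8.25,0,0,0,0,0,8.25,0,0,0,0,0,8.25,0,0,0,0,0,8.25,0,0,0,0,0,8.25,0,0,0,0,0,8.25,0,0,0,0,0,8.25,0,0,0,0,0,8.25,0,0,0,0,0,8.25,0,0,0,0,0,8.25,0,0,0,0,0,8.25,0,0,0,0,0,8.25,0,0,0,0,0,8.25]}}

```text
clock: 3.55
position: [0.6341, -0.0565, 0.213]
ee_rot: [-0.001, 0.999, -0.051, -0.012]
contact_force: [0.1, -0.1, 0.9]
width: -0.0002
```

Run:
```python
from h import *
s=st(); snap('wrist','w1')
```

```text
{'clock': 3.55, 'position': [0.634, -0.057, 0.213], 'ee_rot': [-0.001, 0.999, -0.051, -0.012], 'contact_force': [0.128, -0.134, 0.935], 'width': -0.0, 'qpos': [-0.197, 0.391, 1.376, -0.002, 1.397, 1.477]}
```

View pics/w1.png

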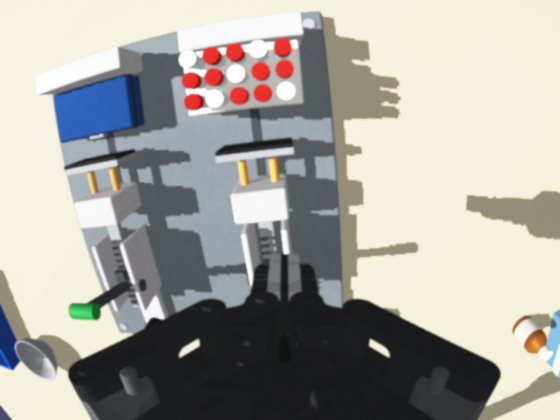

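The wrist view shows the rack upright against its stop at (240,75), the pad at (255,150), and the brass rods at (243,172) and (273,168). I'll level the tool and go down behind the right bar.

Request:
{"name": "servo_tool", "arguments": {"deltas": [0,0,0,0,1.4,-5.8,-1.2,-1.2,0,0,0,0,-1.2,-1.1,0,0,0,0,0,0,1.5,0,0,0,0,0,1.5,0,0,0,0,0,1.0,0,0,0,0,0,0,0,0,0]}}

```text
clock: 4.3
position: [0.6072, -0.0313, 0.1706]
ee_rot: [-0.001, 1.0, 0.006, -0.0]
contact_force: [0.1, 0.3, -0.3]
width: -0.0
```

Run:
```python
from h import *
s=st(); snap('scene','s2')
im=cv2.imread('pics/s2.png'); cv2.imwrite('pics/s2c.png',cv2.resize(im[100:330,180:400],None,fx=2.5,fy=2.5,interpolation=cv2.INTER_CUBIC))
```

```text
{'clock': 4.3, 'position': [0.607, -0.031, 0.171], 'ee_rot': [-0.001, 1.0, 0.006, -0.0], 'contact_force': [0.121, 0.3, -0.321], 'width': -0.0, 'qpos': [-0.167, 0.363, 1.529, 0.002, 1.25, 1.391]}
```

View pics/s2c.png

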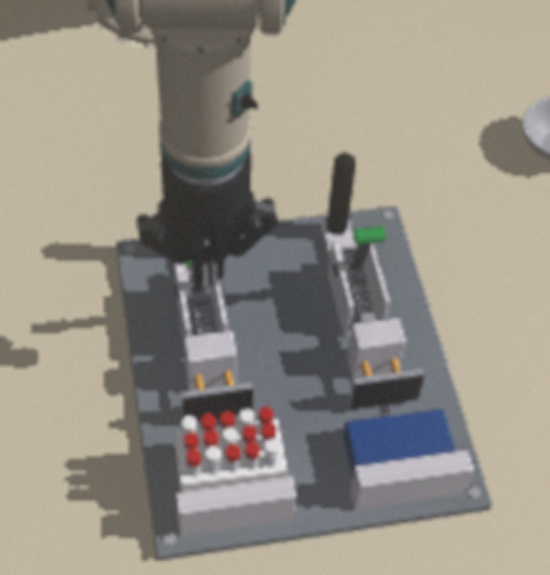

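Request:
{"name": "servo_tool", "arguments": {"deltas": [0,0.2,1.0,0,0,0,0,0,1.0,0,0,0,0,0,0.8,0,0,0,0,0,0,0,0,0]}}

```text
clock: 4.75
position: [0.6088, -0.0338, 0.1424]
ee_rot: [-0.001, 1.0, 0.006, 0.002]
contact_force: [0.4, -0.1, -0.1]
width: 0.0
```

Request:
{"name": "servo_tool", "arguments": {"deltas": [-0.8,0,0,0,0,0,-0.8,0,0,0,0,0,-0.6,0,0,0,0,0]}}

```text
clock: 5.05
position: [0.5859, -0.0343, 0.142]
ee_rot: [-0.001, 1.0, 0.006, 0.002]
contact_force: [-0.4, 0.0, -0.5]
width: -0.0001
```

Request:
{"name": "servo_tool", "arguments": {"deltas": [-0.6,0,0,0,0,0,-0.4,0,0,0,0,0]}}

```text
clock: 5.25
position: [0.5762, -0.0345, 0.1434]
ee_rot: [-0.0, 1.0, 0.006, 0.004]
contact_force: [2.0, -0.1, 1.0]
width: 0.0002
```

Run:
```python
from h import *
s=st(); snap('wrist','w3')
```

```text
{'clock': 5.25, 'position': [0.576, -0.034, 0.143], 'ee_rot': [-0.0, 1.0, 0.006, 0.004], 'contact_force': [2.005, -0.134, 1.014], 'width': 0.0, 'qpos': [-0.182, 0.336, 1.645, 0.003, 1.152, 1.376]}
```

View pics/w3.png

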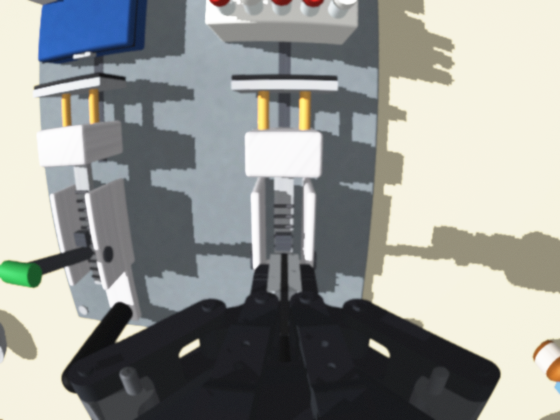

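Request:
{"name": "servo_tool", "arguments": {"deltas": [-0.6,0,0.1,0,0,0,-0.6,0,0,0,0,0,-0.6,0,0,0,0,0,-0.6,0,0,0,0,0,-0.4,0,0,0,0,0]}}

```text
clock: 5.8
position: [0.5505, -0.0349, 0.1448]
ee_rot: [-0.0, 1.0, 0.006, 0.01]
contact_force: [3.5, 0.2, 0.2]
width: -0.0002
```

Request:
{"name": "servo_tool", "arguments": {"deltas": [-0.4,0,0,0,0,0,-0.2,0,0,0,0,0]}}

```text
clock: 6.0
position: [0.5431, -0.035, 0.1441]
ee_rot: [-0.0, 1.0, 0.006, 0.009]
contact_force: [2.7, 0.8, -0.2]
width: 0.0001
```

Run:
```python
from h import *
s=st(); snap('wrist','w4')
```

```text
{'clock': 6.0, 'position': [0.543, -0.035, 0.144], 'ee_rot': [-0.0, 1.0, 0.006, 0.009], 'contact_force': [2.729, 0.833, -0.214], 'width': 0.0, 'qpos': [-0.195, 0.285, 1.722, 0.005, 1.116, 1.362]}
```

View pics/w4.png

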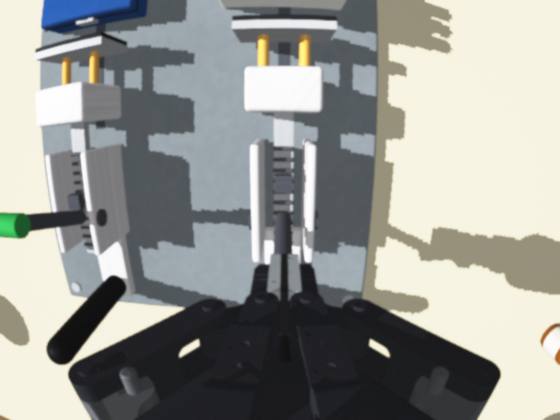

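```bash
cat >> h.py <<'E'
def ray_to_z(K,R,t,u,v,z):
    a=np.array([u-K[0,2],v-K[1,2]])/K[0,0]; r=np.hypot(*a); dc=np.array([a[0]/r*np.sin(r),a[1]/r*np.sin(r),np.cos(r)]) if r>1e-9 else np.array([0,0,1.])
    c=-R.T@t; w=R.T@dc; return c+w*(z-c[2])/w[2]
def prof(f,cols=(278,292)):
    im=cv2.imread('pics/'+f+'.png').astype(float); g=im[:,cols[0]:cols[1]].mean((1,2)); return g
def edges(f,th=14):
    g=prof(f); dg=np.gradient(cv2.GaussianBlur(g[:,None],(1,3),0).ravel()); out=[]
    for v in range(1,260):
        if abs(dg[v])>th and abs(dg[v])>=abs(dg[v-1]) and abs(dg[v])>abs(dg[v+1]):
            a,b,c=abs(dg[v-1]),abs(dg[v]),abs(dg[v+1]); o=.5*(a-c)/(a-2*b+c) if a-2*b+c else 0
            out.append((v+o,dg[v]))
    return out
def report(f):
    K,R,t=cal('wrist')
    for v,g in edges(f): print('row %.1f grad %.0f  x@.080 %.4f x@.070 %.4f x@.075 %.4f'%(v,g,*[ray_to_z(K,R,t,285,v,z)[0] for z in(.08,.07,.075)]))
E
python3 -c "
from h import *
report('w4')"
```

```text
row 6.8 grad -24  x@.080 0.6881 x@.070 0.6916 x@.075 0.6899
row 18.7 grad 55  x@.080 0.6797 x@.070 0.6828 x@.075 0.6813
row 27.8 grad -43  x@.080 0.6734 x@.070 0.6762 x@.075 0.6748
row 54.1 grad 14  x@.080 0.6558 x@.070 0.6576 x@.075 0.6567
row 65.3 grad 41  x@.080 0.6483 x@.070 0.6499 x@.075 0.6491
row 110.4 grad -31  x@.080 0.6194 x@.070 0.6195 x@.075 0.6194
row 119.4 grad 26  x@.080 0.6136 x@.070 0.6135 x@.075 0.6135
row 146.1 grad -38  x@.080 0.5965 x@.070 0.5955 x@.075 0.5960
row 157.1 grad -16  x@.080 0.5894 x@.070 0.5881 x@.075 0.5888
row 161.3 grad 15  x@.080 0.5866 x@.070 0.5852 x@.075 0.5859
row 167.8 grad -15  x@.080 0.5824 x@.070 0.5808 x@.075 0.5816
row 199.8 grad -16  x@.080 0.5610 x@.070 0.5584 x@.075 0.5597
row 204.3 grad 15  x@.080 0.5579 x@.070 0.5551 x@.075 0.5565
row 210.5 grad -18  x@.080 0.5537 x@.070 0.5507 x@.075 0.5522
```

Request:
{"name": "servo_tool", "arguments": {"deltas": [-0.3,0,0,0,-1,0,-0.2,0,0,0,0,0]}}

```text
clock: 6.25
position: [0.5411, -0.0351, 0.144]
ee_rot: [-0.0, 1.0, 0.006, 0.003]
contact_force: [7.9, 1.7, -2.4]
width: -0.0002
```

Run:
```python
from h import *
s=st(); snap('wrist','w5'); report('w5')
```

```text
{'clock': 6.25, 'position': [0.541, -0.035, 0.144], 'ee_rot': [-0.0, 1.0, 0.006, 0.003], 'contact_force': [7.859, 1.717, -2.43], 'width': -0.0, 'qpos': [-0.194, 0.288, 1.718, 0.002, 1.129, 1.365]}
row 2.0 grad -23  x@.080 0.6886 x@.070 0.6921 x@.075 0.6903
row 12.8 grad 56  x@.080 0.6810 x@.070 0.6841 x@.075 0.6825
row 22.0 grad -45  x@.080 0.6746 x@.070 0.6774 x@.075 0.6760
row 59.7 grad 40  x@.080 0.6495 x@.070 0.6511 x@.075 0.6503
row 104.9 grad -32  x@.080 0.6204 x@.070 0.6206 x@.075 0.6205
row 115.3 grad 23  x@.080 0.6138 x@.070 0.6137 x@.075 0.6138
row 141.0 grad -38  x@.080 0.5974 x@.070 0.5965 x@.075 0.5970
row 156.1 grad 15  x@.080 0.5877 x@.070 0.5863 x@.075 0.5870
row 162.9 grad -15  x@.080 0.5833 x@.070 0.5817 x@.075 0.5825
row 195.0 grad -15  x@.080 0.5620 x@.070 0.5594 x@.075 0.5607
row 199.7 grad 16  x@.080 0.5588 x@.070 0.5560 x@.075 0.5574
row 205.7 grad -18  x@.080 0.5547 x@.070 0.5517 x@.075 0.5532
```

Request:
{"name": "servo_tool", "arguments": {"deltas": [0.8,0,0.1,0,0,0,0.8,0,0.1,0,0,0,0.8,0,0,0,0,0,0.8,0,0,0,0,0,0.8,0,0,0,0,0,0.8,0,0,0,0,0,0,0,0,0,0,0]}}

```text
clock: 7.0
position: [0.589, -0.0345, 0.1392]
ee_rot: [-0.0, 1.0, 0.006, -0.003]
contact_force: [0.1, 0.1, 0.8]
width: -0.0
```

Run:
```python
from h import *
s=st(); snap('wrist','w6'); report('w6')
```

```text
{'clock': 7.0, 'position': [0.589, -0.035, 0.139], 'ee_rot': [-0.0, 1.0, 0.006, -0.003], 'contact_force': [0.142, 0.15, 0.808], 'width': -0.0, 'qpos': [-0.176, 0.365, 1.61, -0.001, 1.173, 1.383]}
row 21.3 grad 21  x@.080 0.7195 x@.070 0.7222 x@.075 0.7208
row 52.7 grad -23  x@.080 0.6991 x@.070 0.7008 x@.075 0.7000
row 73.9 grad -18  x@.080 0.6858 x@.070 0.6868 x@.075 0.6863
row 79.3 grad 55  x@.080 0.6824 x@.070 0.6833 x@.075 0.6829
row 89.5 grad -40  x@.080 0.6761 x@.070 0.6766 x@.075 0.6764
row 127.4 grad 14  x@.080 0.6527 x@.070 0.6520 x@.075 0.6524
row 133.2 grad 22  x@.080 0.6491 x@.070 0.6483 x@.075 0.6487
row 178.6 grad -24  x@.080 0.6204 x@.070 0.6182 x@.075 0.6193
row 181.9 grad 17  x@.080 0.6183 x@.070 0.6159 x@.075 0.6171
row 206.0 grad -35  x@.080 0.6022 x@.070 0.5991 x@.075 0.6007
row 216.0 grad -14  x@.080 0.5954 x@.070 0.5919 x@.075 0.5936
row 220.4 grad 15  x@.080 0.5923 x@.070 0.5887 x@.075 0.5905
row 226.5 grad -17  x@.080 0.5881 x@.070 0.5842 x@.075 0.5861
row 230.4 grad 16  x@.080 0.5853 x@.070 0.5813 x@.075 0.5833
row 236.3 grad -17  x@.080 0.5810 x@.070 0.5768 x@.075 0.5789
row 240.3 grad 17  x@.080 0.5781 x@.070 0.5737 x@.075 0.5759
row 246.0 grad -16  x@.080 0.5739 x@.070 0.5693 x@.075 0.5716
```

View pics/w6.png

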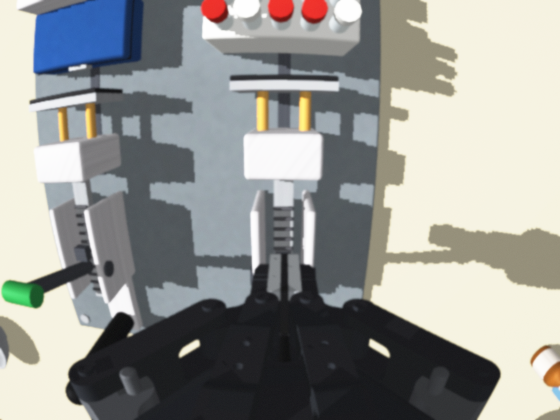

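Request:
{"name": "servo_tool", "arguments": {"deltas": [-0.6,0,-0.3,0,0,0,-0.8,0,0,0,0,0,-0.8,0,0,0,0,0,-0.8,0,0,0,0,0,-0.8,0,0,0,0,0,-0.6,0,0,0,-1,0,-0.5,0,0,0,0,0]}}

```text
clock: 7.75
position: [0.5407, -0.0351, 0.1446]
ee_rot: [-0.0, 1.0, 0.005, -0.005]
contact_force: [15.0, 1.6, -9.2]
width: 0.0
```

Request:
{"name": "servo_tool", "arguments": {"deltas": [-0.2,0,0,0,0,0]}}

```text
clock: 7.85
position: [0.541, -0.0352, 0.1449]
ee_rot: [-0.0, 1.0, 0.005, -0.002]
contact_force: [5.9, 0.6, -3.2]
width: -0.0001
```

Request:
{"name": "servo_tool", "arguments": {"deltas": [0.8,0,0,0,0,0,0.8,0,0,0,0,0,0.8,0,0,0,0,0,0.8,0,0,0,0,0,0.8,0,0,0,0,0,0.8,0,0,0,0,0,0,0,0,0,0,0]}}

```text
clock: 8.55
position: [0.589, -0.0347, 0.1428]
ee_rot: [-0.0, 1.0, 0.005, -0.008]
contact_force: [-0.2, -1.1, -0.2]
width: -0.0
```

Run:
```python
from h import *
s=st(); snap('wrist','w7'); report('w7')
```

```text
{'clock': 8.55, 'position': [0.589, -0.035, 0.143], 'ee_rot': [-0.0, 1.0, 0.005, -0.008], 'contact_force': [-0.187, -1.14, -0.169], 'width': -0.0, 'qpos': [-0.175, 0.367, 1.598, -0.003, 1.192, 1.386]}
row 21.7 grad 21  x@.080 0.7193 x@.070 0.7219 x@.075 0.7206
row 52.0 grad -23  x@.080 0.6995 x@.070 0.7011 x@.075 0.7003
row 66.8 grad 55  x@.080 0.6901 x@.070 0.6912 x@.075 0.6907
row 76.7 grad -41  x@.080 0.6838 x@.070 0.6846 x@.075 0.6842
row 119.0 grad 25  x@.080 0.6573 x@.070 0.6568 x@.075 0.6571
row 164.8 grad -31  x@.080 0.6282 x@.070 0.6263 x@.075 0.6272
row 168.5 grad 21  x@.080 0.6257 x@.070 0.6237 x@.075 0.6247
row 192.9 grad -34  x@.080 0.6096 x@.070 0.6068 x@.075 0.6082
row 197.4 grad 33  x@.080 0.6065 x@.070 0.6036 x@.075 0.6050
row 203.8 grad -37  x@.080 0.6021 x@.070 0.5990 x@.075 0.6005
row 213.5 grad -15  x@.080 0.5954 x@.070 0.5919 x@.075 0.5937
row 218.0 grad 14  x@.080 0.5922 x@.070 0.5886 x@.075 0.5904
row 223.5 grad -16  x@.080 0.5883 x@.070 0.5844 x@.075 0.5863
row 227.9 grad 15  x@.080 0.5851 x@.070 0.5811 x@.075 0.5831
row 233.4 grad -17  x@.080 0.5811 x@.070 0.5769 x@.075 0.5790
row 237.4 grad 16  x@.080 0.5781 x@.070 0.5738 x@.075 0.5760
row 242.9 grad -17  x@.080 0.5740 x@.070 0.5694 x@.075 0.5717
```

Request:
{"name": "servo_tool", "arguments": {"deltas": [-0.6,0,-0.1,0,0,0,-0.8,0,0,0,0,0,-0.8,0,0,0,0,0,-0.8,0,0,0,0,0,-0.8,0,0,0,0,0,-0.6,0,0,0,0,0,-0.4,0,0,0,0,0,-0.2,0,0,0,0,0]}}

```text
clock: 9.4
position: [0.5405, -0.0353, 0.1468]
ee_rot: [0.0, 1.0, 0.005, 0.001]
contact_force: [7.6, 0.4, -2.1]
width: 0.0
```

Request:
{"name": "servo_tool", "arguments": {"deltas": [0.8,0,0.1,0,1,0,0.8,0,0,0,0,0,0.8,0,0,0,0,0,0.8,0,0,0,0,0,0.8,0,0,0,0,0,0.8,0,0,0,0,0,0,0,0,0,0,0]}}

```text
clock: 10.1
position: [0.5882, -0.0347, 0.1448]
ee_rot: [-0.0, 1.0, 0.005, 0.006]
contact_force: [0.6, 1.6, 0.7]
width: -0.0001
```

Run:
```python
from h import *
s=st(); snap('wrist','w8'); report('w8')
```

```text
{'clock': 10.1, 'position': [0.588, -0.035, 0.145], 'ee_rot': [-0.0, 1.0, 0.005, 0.006], 'contact_force': [0.602, 1.604, 0.734], 'width': -0.0, 'qpos': [-0.178, 0.35, 1.618, 0.003, 1.161, 1.381]}
row 24.7 grad 20  x@.080 0.7196 x@.070 0.7224 x@.075 0.7210
row 52.8 grad -27  x@.080 0.7007 x@.070 0.7025 x@.075 0.7016
row 57.8 grad 56  x@.080 0.6974 x@.070 0.6991 x@.075 0.6982
row 67.2 grad -41  x@.080 0.6912 x@.070 0.6926 x@.075 0.6919
row 108.0 grad 40  x@.080 0.6650 x@.070 0.6651 x@.075 0.6651
row 153.4 grad -31  x@.080 0.6359 x@.070 0.6347 x@.075 0.6353
row 158.8 grad 23  x@.080 0.6324 x@.070 0.6310 x@.075 0.6317
row 183.8 grad -35  x@.080 0.6159 x@.070 0.6136 x@.075 0.6148
row 188.2 grad 34  x@.080 0.6129 x@.070 0.6106 x@.075 0.6118
row 194.3 grad -32  x@.080 0.6088 x@.070 0.6062 x@.075 0.6075
row 198.6 grad 33  x@.080 0.6059 x@.070 0.6032 x@.075 0.6045
row 204.9 grad -38  x@.080 0.6015 x@.070 0.5986 x@.075 0.6001
row 214.5 grad -16  x@.080 0.5948 x@.070 0.5916 x@.075 0.5932
row 218.9 grad 15  x@.080 0.5917 x@.070 0.5883 x@.075 0.5900
row 224.5 grad -16  x@.080 0.5877 x@.070 0.5841 x@.075 0.5859
row 228.9 grad 15  x@.080 0.5845 x@.070 0.5808 x@.075 0.5827
row 234.5 grad -16  x@.080 0.5804 x@.070 0.5765 x@.075 0.5784
row 238.7 grad 15  x@.080 0.5773 x@.070 0.5732 x@.075 0.5752
row 243.9 grad -17  x@.080 0.5734 x@.070 0.5691 x@.075 0.5712
```

View pics/w8.png

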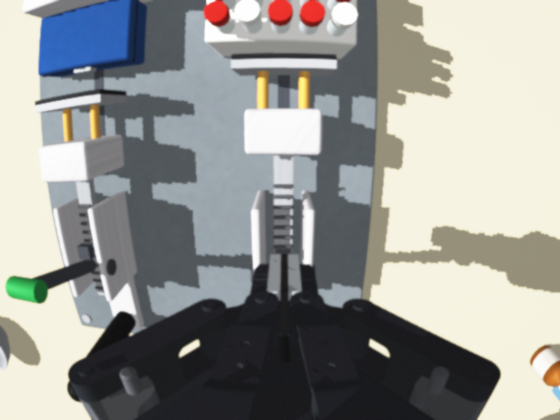

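Request:
{"name": "servo_tool", "arguments": {"deltas": [0,0,0,0,7,0,0,0,0,0,7,0,0,0,0,0,0,0]}}

```text
clock: 10.45
position: [0.5863, -0.0341, 0.1425]
ee_rot: [-0.001, 0.992, 0.005, 0.128]
contact_force: [-0.5, 0.1, 0.5]
width: -0.0002
```

Request:
{"name": "servo_tool", "arguments": {"deltas": [-0.58,0,-0.15,0,0,0,-0.78,0,-0.2,0,0,0,-0.78,0,-0.2,0,0,0,-0.58,0,-0.15,0,0,0]}}

```text
clock: 10.85
position: [0.5637, -0.0352, 0.1466]
ee_rot: [-0.001, 0.991, 0.005, 0.132]
contact_force: [2.3, 0.6, -0.6]
width: 0.0002
```

Request:
{"name": "servo_tool", "arguments": {"deltas": [-0.4,0,-0.1,0,0,0,-0.4,0,-0.1,0,0,0]}}

```text
clock: 11.05
position: [0.5561, -0.0352, 0.1469]
ee_rot: [-0.001, 0.991, 0.005, 0.133]
contact_force: [2.5, 0.8, -1.4]
width: 0.0
```

Run:
```python
from h import *
s=st(); snap('wrist','w9'); report('w9')
```

```text
{'clock': 11.05, 'position': [0.556, -0.035, 0.147], 'ee_rot': [-0.001, 0.991, 0.005, 0.133], 'contact_force': [2.537, 0.842, -1.354], 'width': 0.0, 'qpos': [-0.23, 0.188, 1.889, 0.087, 0.808, 1.279]}
row 20.6 grad 18  x@.080 0.7246 x@.070 0.7306 x@.075 0.7276
row 47.7 grad -26  x@.080 0.7005 x@.070 0.7053 x@.075 0.7029
row 51.4 grad 49  x@.080 0.6973 x@.070 0.7020 x@.075 0.6997
row 59.0 grad -39  x@.080 0.6910 x@.070 0.6954 x@.075 0.6932
row 88.9 grad 56  x@.080 0.6672 x@.070 0.6706 x@.075 0.6689
row 128.2 grad -32  x@.080 0.6381 x@.070 0.6402 x@.075 0.6392
row 142.6 grad 26  x@.080 0.6278 x@.070 0.6295 x@.075 0.6286
row 166.3 grad -36  x@.080 0.6112 x@.070 0.6121 x@.075 0.6117
row 170.4 grad 36  x@.080 0.6084 x@.070 0.6092 x@.075 0.6088
row 176.9 grad -39  x@.080 0.6039 x@.070 0.6045 x@.075 0.6042
row 180.7 grad 38  x@.080 0.6013 x@.070 0.6017 x@.075 0.6015
row 187.2 grad -37  x@.080 0.5968 x@.070 0.5971 x@.075 0.5969
row 191.0 grad 37  x@.080 0.5942 x@.070 0.5943 x@.075 0.5943
row 197.5 grad -29  x@.080 0.5897 x@.070 0.5896 x@.075 0.5897
row 201.6 grad 22  x@.080 0.5869 x@.070 0.5867 x@.075 0.5868
row 207.7 grad -22  x@.080 0.5827 x@.070 0.5823 x@.075 0.5825
row 212.0 grad 22  x@.080 0.5797 x@.070 0.5792 x@.075 0.5794
row 218.3 grad -21  x@.080 0.5754 x@.070 0.5746 x@.075 0.5750
row 243.2 grad 21  x@.080 0.5580 x@.070 0.5565 x@.075 0.5572
row 249.4 grad -21  x@.080 0.5536 x@.070 0.5519 x@.075 0.5528
```

View pics/w9.png

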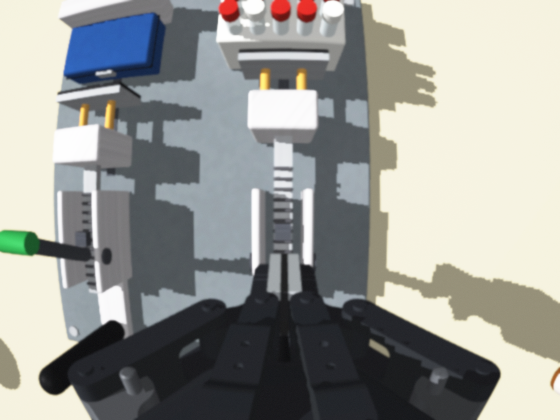

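Request:
{"name": "servo_tool", "arguments": {"deltas": [-0.4,0,-0.1,0,0,0,-0.4,0,-0.1,0,0,0]}}

```text
clock: 11.3
position: [0.5473, -0.0354, 0.1467]
ee_rot: [-0.001, 0.991, 0.005, 0.133]
contact_force: [3.4, 0.4, -1.9]
width: 0.0002
```

Request:
{"name": "servo_tool", "arguments": {"deltas": [-0.4,0,-0.05,0,0,0,-0.3,0,-0.05,0,0,0]}}

```text
clock: 11.5
position: [0.542, -0.0357, 0.1465]
ee_rot: [-0.001, 0.991, 0.004, 0.135]
contact_force: [11.1, 1.3, -3.9]
width: -0.0
```

Run:
```python
from h import *
s=st(); snap('wrist','w10'); report('w10')
```

```text
{'clock': 11.5, 'position': [0.542, -0.036, 0.147], 'ee_rot': [-0.001, 0.991, 0.004, 0.135], 'contact_force': [11.052, 1.33, -3.895], 'width': -0.0, 'qpos': [-0.239, 0.166, 1.921, 0.092, 0.794, 1.267]}
row 4.6 grad 18  x@.080 0.7282 x@.070 0.7349 x@.075 0.7315
row 29.2 grad -29  x@.080 0.7047 x@.070 0.7104 x@.075 0.7075
row 32.9 grad 52  x@.080 0.7014 x@.070 0.7069 x@.075 0.7041
row 39.7 grad -39  x@.080 0.6953 x@.070 0.7006 x@.075 0.6979
row 66.3 grad 56  x@.080 0.6728 x@.070 0.6771 x@.075 0.6749
row 103.5 grad -31  x@.080 0.6437 x@.070 0.6467 x@.075 0.6452
row 120.5 grad 22  x@.080 0.6312 x@.070 0.6336 x@.075 0.6324
row 143.0 grad -40  x@.080 0.6150 x@.070 0.6167 x@.075 0.6159
row 147.4 grad 35  x@.080 0.6119 x@.070 0.6135 x@.075 0.6127
row 153.5 grad -36  x@.080 0.6076 x@.070 0.6090 x@.075 0.6083
row 157.4 grad 35  x@.080 0.6048 x@.070 0.6061 x@.075 0.6055
row 163.6 grad -35  x@.080 0.6005 x@.070 0.6016 x@.075 0.6010
row 167.8 grad 37  x@.080 0.5976 x@.070 0.5985 x@.075 0.5981
row 174.1 grad -42  x@.080 0.5932 x@.070 0.5940 x@.075 0.5936
row 177.9 grad 21  x@.080 0.5906 x@.070 0.5912 x@.075 0.5909
row 184.0 grad -23  x@.080 0.5864 x@.070 0.5868 x@.075 0.5866
row 188.3 grad 23  x@.080 0.5835 x@.070 0.5837 x@.075 0.5836
row 194.7 grad -24  x@.080 0.5790 x@.070 0.5791 x@.075 0.5791
row 215.7 grad -15  x@.080 0.5645 x@.070 0.5640 x@.075 0.5642
row 219.5 grad 25  x@.080 0.5619 x@.070 0.5613 x@.075 0.5616
row 225.8 grad -22  x@.080 0.5575 x@.070 0.5566 x@.075 0.5571
row 230.1 grad 21  x@.080 0.5545 x@.070 0.5535 x@.075 0.5540
row 236.4 grad -24  x@.080 0.5502 x@.070 0.5490 x@.075 0.5496
```

View pics/w10.png

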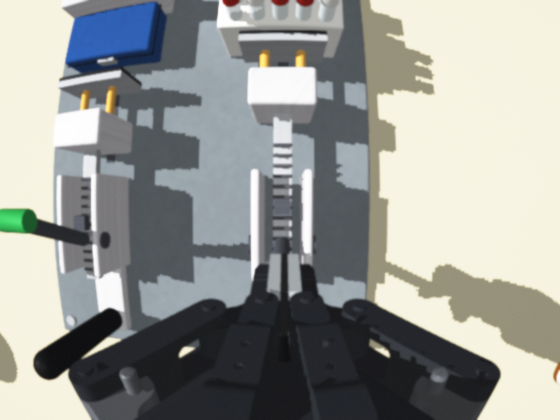

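Request:
{"name": "servo_tool", "arguments": {"deltas": [0.78,0,0.2,0,0,0,0.78,0,0.2,0,0,0,0.78,0,0.2,0,0,0,0.78,0,0.2,0,0,0,0.78,0,0.2,0,0,0,0.78,0,0.2,0,0,0,0,0,0,0,0,0]}}

```text
clock: 12.25
position: [0.59, -0.0354, 0.1449]
ee_rot: [-0.0, 0.991, 0.005, 0.13]
contact_force: [-0.4, 0.2, 0.4]
width: -0.0001
```

Request:
{"name": "servo_tool", "arguments": {"deltas": [-0.58,0,-0.2,0,0,0,-0.78,0,-0.2,0,0,0,-0.78,0,-0.2,0,0,0,-0.58,0,-0.15,0,0,0,-0.4,0,-0.1,0,0,0]}}

```text
clock: 12.75
position: [0.5583, -0.036, 0.1473]
ee_rot: [-0.0, 0.991, 0.005, 0.134]
contact_force: [3.5, 0.3, -0.3]
width: 0.0
```

Request:
{"name": "servo_tool", "arguments": {"deltas": [-0.4,0,-0.1,0,0,0,-0.3,0,-0.1,0,0,0]}}

```text
clock: 12.95
position: [0.55, -0.036, 0.1473]
ee_rot: [-0.0, 0.991, 0.005, 0.135]
contact_force: [5.2, 0.6, -1.5]
width: -0.0
```

Run:
```python
from h import *
s=st(); snap('wrist','w11'); report('w11')
```

```text
{'clock': 12.95, 'position': [0.55, -0.036, 0.147], 'ee_rot': [-0.0, 0.991, 0.005, 0.135], 'contact_force': [5.223, 0.64, -1.466], 'width': -0.0, 'qpos': [-0.234, 0.177, 1.904, 0.088, 0.8, 1.274]}
row 10.4 grad 16  x@.080 0.7299 x@.070 0.7363 x@.075 0.7331
row 34.1 grad -31  x@.080 0.7077 x@.070 0.7131 x@.075 0.7104
row 38.7 grad 42  x@.080 0.7036 x@.070 0.7089 x@.075 0.7062
row 44.9 grad -39  x@.080 0.6982 x@.070 0.7032 x@.075 0.7007
row 70.0 grad 60  x@.080 0.6772 x@.070 0.6813 x@.075 0.6793
row 107.4 grad -31  x@.080 0.6483 x@.070 0.6511 x@.075 0.6497
row 123.3 grad 25  x@.080 0.6365 x@.070 0.6388 x@.075 0.6377
row 146.7 grad -37  x@.080 0.6197 x@.070 0.6213 x@.075 0.6205
row 150.5 grad 34  x@.080 0.6171 x@.070 0.6185 x@.075 0.6178
row 156.7 grad -34  x@.080 0.6127 x@.070 0.6139 x@.075 0.6133
row 160.9 grad 36  x@.080 0.6098 x@.070 0.6109 x@.075 0.6103
row 167.1 grad -37  x@.080 0.6054 x@.070 0.6063 x@.075 0.6059
row 170.9 grad 37  x@.080 0.6028 x@.070 0.6036 x@.075 0.6032
row 177.4 grad -33  x@.080 0.5983 x@.070 0.5989 x@.075 0.5986
row 181.4 grad 36  x@.080 0.5955 x@.070 0.5960 x@.075 0.5958
row 187.7 grad -39  x@.080 0.5912 x@.070 0.5914 x@.075 0.5913
row 191.8 grad 21  x@.080 0.5883 x@.070 0.5885 x@.075 0.5884
row 198.0 grad -20  x@.080 0.5840 x@.070 0.5840 x@.075 0.5840
row 202.3 grad 23  x@.080 0.5811 x@.070 0.5809 x@.075 0.5810
row 208.8 grad -26  x@.080 0.5766 x@.070 0.5762 x@.075 0.5764
row 233.3 grad 23  x@.080 0.5596 x@.070 0.5584 x@.075 0.5590
row 239.6 grad -21  x@.080 0.5551 x@.070 0.5538 x@.075 0.5544
row 243.3 grad 21  x@.080 0.5525 x@.070 0.5511 x@.075 0.5518
row 248.0 grad -20  x@.080 0.5492 x@.070 0.5476 x@.075 0.5484
```

View pics/w11.png

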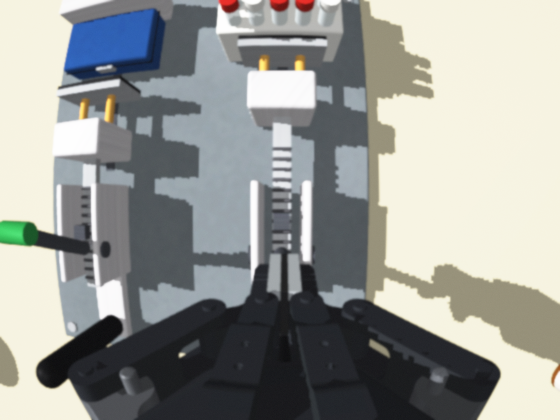

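Request:
{"name": "servo_tool", "arguments": {"deltas": [-0.4,0,-0.1,0,0,0,-0.4,0,-0.05,0,0,0,-0.2,0,0,0,0,0]}}

```text
clock: 13.3
position: [0.542, -0.0364, 0.147]
ee_rot: [0.0, 0.99, 0.004, 0.138]
contact_force: [6.5, 0.9, -1.1]
width: -0.0001
```

Run:
```python
from h import *
s=st(); snap('wrist','w12'); report('w12')
```

```text
{'clock': 13.3, 'position': [0.542, -0.036, 0.147], 'ee_rot': [0.0, 0.99, 0.004, 0.138], 'contact_force': [6.459, 0.87, -1.082], 'width': -0.0, 'qpos': [-0.24, 0.163, 1.924, 0.093, 0.788, 1.266]}
row 2.4 grad 14  x@.080 0.7315 x@.070 0.7384 x@.075 0.7350
row 26.7 grad -32  x@.080 0.7079 x@.070 0.7138 x@.075 0.7108
row 31.1 grad 45  x@.080 0.7039 x@.070 0.7095 x@.075 0.7067
row 36.9 grad -42  x@.080 0.6987 x@.070 0.7041 x@.075 0.7014
row 58.0 grad 48  x@.080 0.6804 x@.070 0.6850 x@.075 0.6827
row 94.3 grad -31  x@.080 0.6513 x@.070 0.6546 x@.075 0.6530
row 112.0 grad 25  x@.080 0.6380 x@.070 0.6407 x@.075 0.6393
row 134.3 grad -35  x@.080 0.6217 x@.070 0.6237 x@.075 0.6227
row 138.3 grad 36  x@.080 0.6188 x@.070 0.6207 x@.075 0.6197
row 144.1 grad -35  x@.080 0.6146 x@.070 0.6163 x@.075 0.6155
row 148.3 grad 35  x@.080 0.6117 x@.070 0.6133 x@.075 0.6125
row 154.5 grad -34  x@.080 0.6073 x@.070 0.6086 x@.075 0.6080
row 158.5 grad 33  x@.080 0.6045 x@.070 0.6057 x@.075 0.6051
row 164.6 grad -33  x@.080 0.6002 x@.070 0.6013 x@.075 0.6007
row 168.8 grad 36  x@.080 0.5972 x@.070 0.5982 x@.075 0.5977
row 175.1 grad -40  x@.080 0.5929 x@.070 0.5936 x@.075 0.5933
row 179.2 grad 19  x@.080 0.5901 x@.070 0.5907 x@.075 0.5904
row 185.0 grad -22  x@.080 0.5861 x@.070 0.5865 x@.075 0.5863
row 189.6 grad 21  x@.080 0.5828 x@.070 0.5831 x@.075 0.5830
row 195.7 grad -23  x@.080 0.5786 x@.070 0.5787 x@.075 0.5787
row 216.8 grad -15  x@.080 0.5641 x@.070 0.5635 x@.075 0.5638
row 220.5 grad 22  x@.080 0.5615 x@.070 0.5608 x@.075 0.5612
row 226.8 grad -22  x@.080 0.5571 x@.070 0.5563 x@.075 0.5567
row 231.0 grad 22  x@.080 0.5541 x@.070 0.5532 x@.075 0.5537
row 237.1 grad -24  x@.080 0.5499 x@.070 0.5487 x@.075 0.5493
```

Request:
{"name": "servo_tool", "arguments": {"deltas": [0.78,0,0.22,0,0,0,0.78,0,0.22,0,0,0,0.78,0,0.22,0,0,0,0.78,0,0.22,0,0,0,0.78,0,0.22,0,0,0,0.78,0,0.22,0,0,0,0,0,0,0,0,0]}}

```text
clock: 14.05
position: [0.5907, -0.0356, 0.144]
ee_rot: [-0.0, 0.991, 0.005, 0.132]
contact_force: [-0.5, 0.4, 0.7]
width: 0.0001
```

Run:
```python
from h import *
s=st(); snap('wrist','w13'); report('w13')
```

```text
{'clock': 14.05, 'position': [0.591, -0.036, 0.144], 'ee_rot': [-0.0, 0.991, 0.005, 0.132], 'contact_force': [-0.462, 0.417, 0.694], 'width': 0.0, 'qpos': [-0.213, 0.24, 1.825, 0.079, 0.82, 1.301]}
row 11.2 grad 41  x@.080 0.7663 x@.070 0.7726 x@.075 0.7694
row 28.0 grad -20  x@.080 0.7508 x@.070 0.7564 x@.075 0.7536
row 56.7 grad 16  x@.080 0.7262 x@.070 0.7308 x@.075 0.7285
row 78.2 grad -32  x@.080 0.7092 x@.070 0.7129 x@.075 0.7110
row 83.5 grad 38  x@.080 0.7051 x@.070 0.7086 x@.075 0.7069
row 90.6 grad -39  x@.080 0.6997 x@.070 0.7030 x@.075 0.7013
row 121.7 grad 44  x@.080 0.6768 x@.070 0.6791 x@.075 0.6780
row 163.2 grad -33  x@.080 0.6479 x@.070 0.6488 x@.075 0.6483
row 173.8 grad 25  x@.080 0.6406 x@.070 0.6413 x@.075 0.6409
row 199.5 grad -35  x@.080 0.6231 x@.070 0.6230 x@.075 0.6230
row 203.5 grad 36  x@.080 0.6204 x@.070 0.6201 x@.075 0.6203
row 210.0 grad -38  x@.080 0.6160 x@.070 0.6156 x@.075 0.6158
row 214.1 grad 36  x@.080 0.6132 x@.070 0.6126 x@.075 0.6129
row 220.5 grad -35  x@.080 0.6088 x@.070 0.6081 x@.075 0.6084
row 224.4 grad 36  x@.080 0.6061 x@.070 0.6052 x@.075 0.6057
row 230.9 grad -38  x@.080 0.6017 x@.070 0.6006 x@.075 0.6012
row 234.9 grad 35  x@.080 0.5990 x@.070 0.5977 x@.075 0.5983
row 240.8 grad -32  x@.080 0.5948 x@.070 0.5934 x@.075 0.5941
row 245.3 grad 20  x@.080 0.5917 x@.070 0.5902 x@.075 0.5909
row 251.3 grad -17  x@.080 0.5876 x@.070 0.5858 x@.075 0.5867
```

View pics/w13.png

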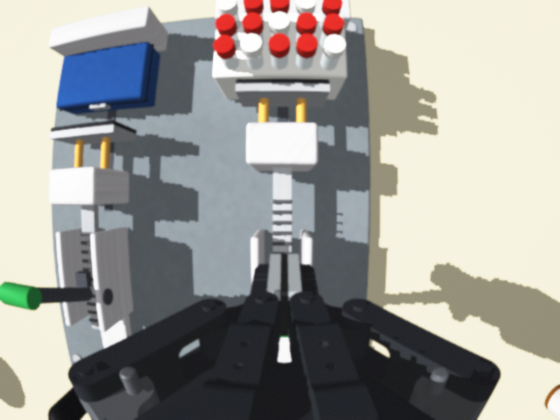

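Request:
{"name": "servo_tool", "arguments": {"deltas": [-0.5,0,-0.2,0,0,0,-0.6,0,-0.2,0,0,0,-0.5,0,-0.15,0,0,0,-0.3,0,-0.05,0,0,0]}}

```text
clock: 14.5
position: [0.5715, -0.0357, 0.1468]
ee_rot: [-0.0, 0.991, 0.004, 0.136]
contact_force: [4.0, 1.6, -0.9]
width: -0.0
```

```bash
cat >> h.py <<'E'
def gap(f):
    K,R,t=cal('wrist'); e=edges(f); X=[(v,g,ray_to_z(K,R,t,285,v,.08)[0],ray_to_z(K,R,t,285,v,.07)[0]) for v,g in e]
    for v,g,a,b in X:
        if .665<a<.74: print('row %.1f grad %.0f x80 %.4f x70 %.4f'%(v,g,a,b))
    j=[x[2] for x in X if x[1]>30 and .67<x[2]<.692]; p=[x[3] for x in X if x[1]<-30 and .695<x[3]<.709]
    print('gap',[(round(a,4),round(b,4),round(1000*(b-a),1)) for a in j for b in p])
E
python3 - <<'E'
from h import *
s=st(); snap('wrist','w14'); gap('w14')
E
```

```text
{'clock': 14.5, 'position': [0.572, -0.036, 0.147], 'ee_rot': [-0.0, 0.991, 0.004, 0.136], 'contact_force': [3.972, 1.632, -0.913], 'width': -0.0, 'qpos': [-0.223, 0.207, 1.865, 0.085, 0.806, 1.288]}
row 35.3 grad 15 x80 0.7284 x70 0.7338
row 58.1 grad -32 x80 0.7087 x70 0.7133
row 62.9 grad 44 x80 0.7047 x70 0.7091
row 69.3 grad -38 x80 0.6995 x70 0.7036
row 95.7 grad 55 x80 0.6788 x70 0.6820
gap [(np.float64(0.6788), np.float64(0.7036), np.float64(24.8))]
```

Request:
{"name": "servo_tool", "arguments": {"deltas": [-0.3,0,-0.1,0,0,0,-0.3,0,-0.05,0,0,0]}}

```text
clock: 14.75
position: [0.5663, -0.0359, 0.1477]
ee_rot: [-0.0, 0.99, 0.004, 0.138]
contact_force: [5.0, 1.0, 0.6]
width: 0.0
```

Run:
```python
from h import *
s=st(); snap('wrist','w15'); gap('w15')
```

```text
{'clock': 14.75, 'position': [0.566, -0.036, 0.148], 'ee_rot': [-0.0, 0.99, 0.004, 0.138], 'contact_force': [5.002, 0.954, 0.613], 'width': 0.0, 'qpos': [-0.227, 0.197, 1.877, 0.087, 0.8, 1.283]}
row 30.3 grad 15 x80 0.7289 x70 0.7346
row 53.3 grad -32 x80 0.7086 x70 0.7134
row 58.0 grad 44 x80 0.7046 x70 0.7092
row 64.4 grad -37 x80 0.6992 x70 0.7036
row 88.1 grad 56 x80 0.6802 x70 0.6837
gap [(np.float64(0.6802), np.float64(0.7036), np.float64(23.4))]
```

Request:
{"name": "servo_tool", "arguments": {"deltas": [-0.3,0,0,0,0,0,-0.2,0,0,0,0,0]}}

```text
clock: 15.0
position: [0.5636, -0.0359, 0.1481]
ee_rot: [-0.0, 0.99, 0.004, 0.141]
contact_force: [5.4, 1.3, 0.2]
width: -0.0002
```

Run:
```python
from h import *
s=st(); snap('wrist','w16'); gap('w16')
```

```text
{'clock': 15.0, 'position': [0.564, -0.036, 0.148], 'ee_rot': [-0.0, 0.99, 0.004, 0.141], 'contact_force': [5.376, 1.296, 0.22], 'width': -0.0, 'qpos': [-0.229, 0.19, 1.887, 0.091, 0.791, 1.279]}
row 51.5 grad -30 x80 0.7087 x70 0.7136
row 56.4 grad 41 x80 0.7045 x70 0.7093
row 62.8 grad -40 x80 0.6991 x70 0.7037
row 85.0 grad 55 x80 0.6810 x70 0.6848
gap [(np.float64(0.681), np.float64(0.7037), np.float64(22.6))]
```

View pics/w16.png

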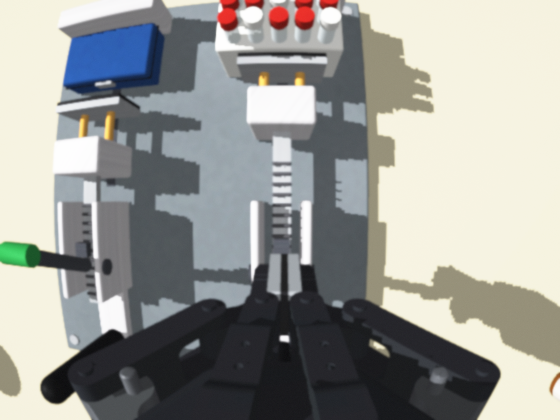

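Request:
{"name": "servo_tool", "arguments": {"deltas": [-0.25,0,0.1,0,0,0,-0.1,0,0.05,0,0,0]}}

```text
clock: 15.25
position: [0.5639, -0.0359, 0.1482]
ee_rot: [-0.0, 0.989, 0.003, 0.145]
contact_force: [4.2, 0.8, -0.8]
width: -0.0003
```

Run:
```python
from h import *
s=st(); snap('wrist','w17'); gap('w17')
```

```text
{'clock': 15.25, 'position': [0.564, -0.036, 0.148], 'ee_rot': [-0.0, 0.989, 0.003, 0.145], 'contact_force': [4.184, 0.79, -0.784], 'width': -0.0, 'qpos': [-0.23, 0.187, 1.893, 0.095, 0.779, 1.276]}
row 53.3 grad -32 x80 0.7087 x70 0.7137
row 58.0 grad 45 x80 0.7047 x70 0.7095
row 64.3 grad -38 x80 0.6993 x70 0.7039
row 86.3 grad 53 x80 0.6813 x70 0.6851
gap [(np.float64(0.6813), np.float64(0.7039), np.float64(22.6))]
```

Request:
{"name": "servo_tool", "arguments": {"deltas": [-0.45,0,0,0,-0.5,0,-0.2,0,0,0,0,0]}}

```text
clock: 15.5
position: [0.5609, -0.036, 0.1484]
ee_rot: [0.0, 0.989, 0.003, 0.145]
contact_force: [6.5, 1.5, -1.0]
width: -0.0001
```

Run:
```python
from h import *
s=st(); snap('wrist','w18'); gap('w18')
```

```text
{'clock': 15.5, 'position': [0.561, -0.036, 0.148], 'ee_rot': [0.0, 0.989, 0.003, 0.145], 'contact_force': [6.476, 1.483, -1.004], 'width': -0.0, 'qpos': [-0.231, 0.183, 1.898, 0.094, 0.78, 1.276]}
row 26.7 grad 14 x80 0.7297 x70 0.7358
row 49.9 grad -33 x80 0.7086 x70 0.7137
row 54.6 grad 44 x80 0.7044 x70 0.7093
row 60.8 grad -39 x80 0.6991 x70 0.7038
row 81.9 grad 51 x80 0.6817 x70 0.6856
gap [(np.float64(0.6817), np.float64(0.7038), np.float64(22.1))]
```

Run:
```python
from h import *
for i in range(4): snap('scene','s19')
s=st(); snap('wrist','w19'); gap('w19'); st()
im=cv2.imread('pics/s19.png'); cv2.imwrite('pics/s19c.png',cv2.resize(im[100:330,180:400],None,fx=2.5,fy=2.5,interpolation=cv2.INTER_CUBIC))
```

```text
{'clock': 15.75, 'position': [0.561, -0.036, 0.148], 'ee_rot': [0.0, 0.989, 0.003, 0.145], 'contact_force': [5.089, 1.268, 0.331], 'width': 0.001, 'qpos': [-0.231, 0.183, 1.898, 0.094, 0.78, 1.276]}
row 49.8 grad -32 x80 0.7088 x70 0.7139
row 54.4 grad 43 x80 0.7048 x70 0.7097
row 60.8 grad -39 x80 0.6993 x70 0.7040
row 81.7 grad 49 x80 0.6820 x70 0.6859
gap [(np.float64(0.682), np.float64(0.704), np.float64(22.0))]
{'clock': 15.8, 'position': [0.561, -0.036, 0.148], 'ee_rot': [0.0, 0.989, 0.003, 0.145], 'contact_force': [5.084, 1.469, 1.848], 'width': -0.0, 'qpos': [-0.231, 0.183, 1.898, 0.094, 0.78, 1.276]}
```

View pics/s19c.png

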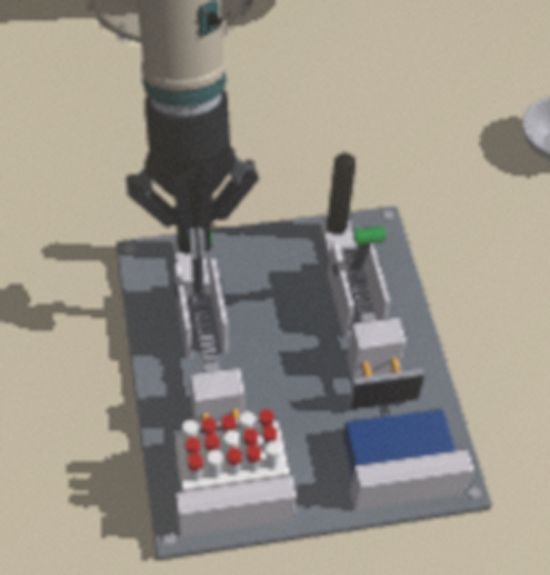

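View pics/w19.png

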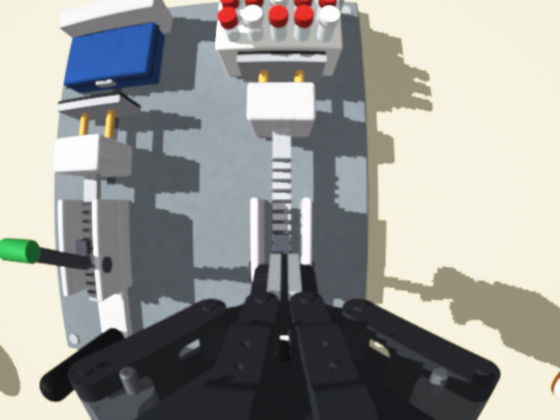

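The rack stands upright between the pad and the end stop, and the other clamp hasn't moved. In the wrist view the jaw front is at row 82 and the pad back at row 61, a 22.0 mm gap, so the pad is pressed in about 6.0 mm. The hold is steady, so I'm handing in.

```bash
python3 -c "
from h import *
manip.sign_off()"
```

```text
the job is handed in; nothing more can be done
```

The job is handed in: the rack's clamp (the right one) is squeezed with its pad pressed in about 6 mm, and the arm is still holding the trigger there.

- **How:** I worked the trigger only by pushing its green bar with the closed fingertips from the far side. That took five full squeezes with let-outs, then one partial squeeze that is still held.
- **Pad:** the last wrist picture showed a 22.0 mm gap between jaw and pad, against about 28 mm when free. That means roughly 6.0 mm pressed in, give or take 0.5 mm.
- **Hold:** the gap and arm pose stayed the same over 0.3 s of holding, with about 5 N on the bar.
- **Rack and surroundings:** the rack was upright, and the other clamp and slide box looked unmoved. I saw no contact with the jaws, pads or loads. I kept away from the bowl and bottle but did not check them separately at the end.
- **Disagreements:** after the fifth let-out the pad kept only about 1.8 mm of press, less than the 2.7 mm possible. The bar travel I expected for 6 mm (TCP at about x = 0.560 m) came within 1 mm of where the arm stopped (0.561 m).

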